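# Set a straightedge against the two red stops

### The job

Take the yellow straightedge by its black handle and slide it across the grey base plate, without lifting it off the plate, until one of its long edges touches both red stops at once (not the blue ones), then let go of it. It will be the fence for the next row of parts; a gap of a few millimetres at a stop is fine.

Things in the scene. Friction and masses are not known exactly. Their poses are not given: they have to be found in the camera images.
- grip (a point): Loose straightedge: yellow bar 260 x 50 x 8 mm, 0.3-0.55 kg, flat on the fixed grey plate (320 x 380 mm, top 8 mm above the table). Amid it a black handle ridge, 90 mm along the bar, 22 wide, up to 70 mm above the table. Point: on the handle's centre line, 46 mm above the table, 30 above the bar's top; pinch there across its width from above. x along the bar, y across (long edges at +-25 mm, alike), z up.
- red_a (a point): Centre of the top of one red stop: a round peg 20 mm in diameter standing 10 mm above the plate (top 18 mm above the table), fixed. x points along the line of the two red stops, from red_a to red_b, z up. The red pair is on one or the other side of the straightedge at the start.
- red_b (a point): Centre of the top of the other red stop, alike and fixed, 150 mm from red_a along x.
- blue_stops: The wrong pair: two blue fixed pegs of the same size and spacing on the other side of the straightedge. The origin is midway between them on the plate's top, x runs along their line (pegs at x = -75 and +75 mm).

How it is judged:
At the end, for the whole second after the job is handed in: The straightedge lies flat on the plate, released and still, with one long edge within 10 mm of both red stops (each stop's side to the edge), both stops on the same side of it and within its length (((y of red_a in the frame of grip between 0.03 and 0.045 m and y of red_b in the frame of grip between 0.03 and 0.045 m) or (y of red_a in the frame of grip between -0.045 and -0.03 m and y of red_b in the frame of grip between -0.045 and -0.03 m)) and x of red_a in the frame of grip between -0.13 and 0.13 m and x of red_b in the frame of grip between -0.13 and 0.13 m and angle between grip's own z axis and vertical below 0.1 rad and height (world z) of grip below 0.053 m); the robot touches nothing.
It fails at once if The straightedge is lifted clear of the plate (its handle rises more than 25 mm) (height (world z) of grip above 0.071 m).
It also fails if it takes over 32 s, if anything falls off the work surface, if the arm or the gripper's body presses on something with over 40 N, if the wrist force passes 120 N, or if a joint passes its speed limit or range.

### The arm

A 7-joint arm with a two-finger parallel gripper is mounted at the origin on the work surface. World frame = base frame: x ahead of the robot, y to its left, z up, the work surface at z = 0. Lengths are in m, angles in rad, forces in N, time in s.
With the tool pointing down it reaches from about 0.4 to 0.875 m from the base axis. Payload 19.3 kg.
Tool frame: the origin (TCP) lies at the very end of the fingers, on their centre line; the grasp point (between the pads) lies 19 mm behind it; x points along the fingers, y is the direction in which the jaws open and shut, and the axes are right-handed (so a half turn about x gives the same grasp; the last joint's range is limited). The gripper opens to 85 mm and grips with 20 to 120 N. Pads are 22 mm wide; open, the fingers measure 114 mm over their backs; the gripper's body (76 mm by 85 mm) begins 54 mm behind the grasp point. The pads swing forward as they close: fully open they stand 13 mm farther back than shut.
Start: joints at [-0.07, 0.521, -0.036, 1.599, 0.021, 1.021, -0.113], TCP at [0.625, -0, 0.231] pointing down, gripper open.
Joint ranges: [-2.91, 2.91], [-0.3, 2.13], [-1.5, 1.42], [0.17, 2.43], [-1.26, 4.41], [0.16, 1.93], [-2.52, 2.52]. Speed limits (rad/s): [1.89, 1.89, 2.39, 2.39, 3.01, 3.01, 3.01].

### API

Orientations are given as a 3x3 rotation matrix whose columns are the frame's x, y, z axes.
In Python, from cell import robot, grab_frame, ticket gives the robot as it stands.
- The arm moves only by the tool servo_tool, never from a script. Its argument "plan" is a list of rows, each an object with "gripper": the finger opening in mm, from 0 to 85.4; "translation": the shift along the tool's x, y, z in units of 30 mm (1.0 is 30 mm), a list of three; "spin": the turn about the tool's x in degrees. In form: [{"gripper": gripper, "translation": [dx, dy, dz], "spin": spin}, ...]. A call has 1 to 12 rows; each row shifts and turns the commanded pose from where the row before left it, along the tool's axes as they then stand; what a row does not reach is not made up. A row lasts 1/8 s, in which the tool goes at most 62.5 mm and 10.7 degrees, less where a joint would pass 70% of its speed; a pose out of reach is approached as far as the arm can. A call is refused whole if a number of a shift passes 1 or a number of a turn 10.7, either way. A call with a gripper value outside its range is refused whole. The fingers move at their own pace and stop on an object; "grip_force" is the grip in N (left out, the last holds). Time passes only in rows, so rows that do not move let the fingers close. It gives the time, the measured TCP pose, the force and the opening at its end, in the units of the state.
- robot.get_state(): the state, without advancing time (a new reading comes with each control period).
- grab_frame(name): name is "scene" or "side" or "wrist"; returns a dict with "frame" (384x512x3 uint8, blue, green, red), "fx", "fy", "cx", "cy" (pixels), "rvec" (rotation vector, rad) and "tvec" (3), from world to camera coordinates, as OpenCV has them. Camera axes: x right, y down, z forward; pixel columns grow to the right and rows downward; lengths in m; the calibration is good to about 2 mm. A picture is of the moment at which its call begins. There is no depth.
- ticket.hand_in(): hands the job in, once; it reports no verdict.
The state is a dict: "clock": time; "q": joint angles; "qvel": joint speeds; "tau": joint torques, N m; "eef_pos": TCP position; "eef_rot": TCP orientation; "wrist_force": force on the tool from outside, world axes, zero at the start; "torque": the same for the moment, N m; "grip_width": opening from 0.0 (shut) to 1.0 (fully open).
Only numpy, scipy, OpenCV 4.12 (cv2) and the standard library are available. Lean on these libraries where they do the work, as an engineer would, in place of code of your own. Each camera call takes 0.05 s, during which the arm holds its last target.

## Working session

There is one attempt and no reset: what is moved stays moved. The work goes in short steps, Python scripts to look and compute and a tool call to move; the robot and the scene stay as the last step left them, time stands still between calls to the robot, and variables do not carry over. Pictures are saved under pics/ and viewed, and the job is handed in when it is done.

Besides the shell and the picture viewer there is one more tool, called after "Request:" as name(argument=value, ...) on one line, values as JSON. servo_tool: Moves the arm, as the interface text tells. Its arguments: {"type":"object","properties":{"plan":{"type":"array","items":{"type":"object","properties":{"gripper":{"type":"number"},"translation":{"type":"array","items":{"type":"number"}},"spin":{"type":"number"}}}},"grip_force":{"type":"number"}},"required":["plan"]}

```bash
mkdir -p pics; python3 - <<'E'
from cell import robot, grab_frame
import cv2,numpy as np
for n in ["scene","side","wrist"]:
    f=grab_frame(n); cv2.imwrite(f"pics/{n}0.png",f["frame"])
    np.savez(f"pics/{n}0.npz",**f)
s=robot.get_state(); print(s["clock"],s["eef_pos"],s["eef_rot"],s["grip_width"])
E
```

```text
0.15 [ 6.24737470e-01 -3.12719058e-05  2.30858810e-01] [[-8.87322745e-04  9.99999606e-01  1.63934794e-05]
 [-6.28877456e-05  1.63376841e-05 -9.99999998e-01]
 [-9.99999604e-01 -8.87323774e-04  6.28732241e-05]] 0.9983258087716197
```

View pics/scene0.png

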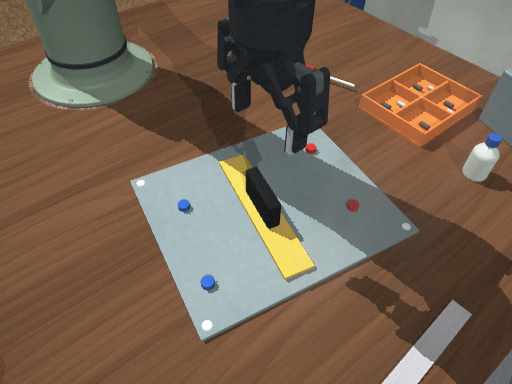

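View pics/side0.png

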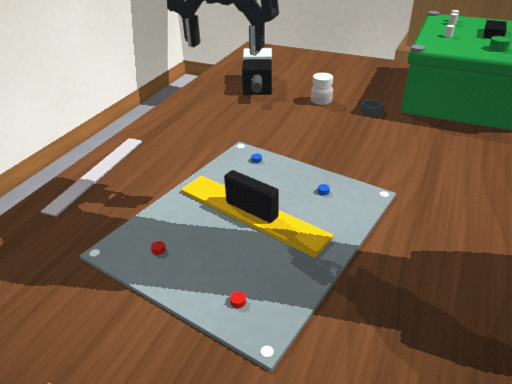

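View pics/wrist0.png

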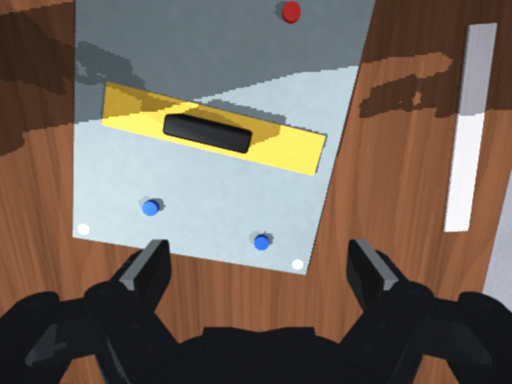

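The scene view shows red pegs at about (311,148) and (353,205), and blue at (184,205) and (208,282). The yellow bar sits between the pairs with its handle at about (262,197). In the side view the reds are at (158,247) and (238,299). Next I'll measure these.

```bash
cat > h.py <<'E'
import cv2,numpy as np
def pix2w(f,uv,z):
    K=np.array([[f["fx"],0,f["cx"]],[0,f["fy"],f["cy"]],[0,0,1.]])
    R=cv2.Rodrigues(np.asarray(f["rvec"],float))[0]; t=np.asarray(f["tvec"],float).ravel()
    d=R.T@np.linalg.inv(K)@np.array([uv[0],uv[1],1.]); c=-R.T@t
    return c+d*(z-c[2])/d[2]
def mask(f,col):
    h=cv2.cvtColor(f["frame"],cv2.COLOR_BGR2HSV)
    if col=="red": return cv2.inRange(h,(0,170,90),(6,255,255))|cv2.inRange(h,(174,170,90),(180,255,255))
    if col=="blue": return cv2.inRange(h,(108,170,90),(125,255,255))
    if col=="yellow": return cv2.inRange(h,(20,150,60),(32,255,255))
def blobs(m,amin=25):
    n,l,s,c=cv2.connectedComponentsWithStats(m)
    return [(c[i],s[i]) for i in range(1,n) if s[i][4]>=amin]
def bar(f):
    m=mask(f,"yellow"); m=cv2.morphologyEx(m,cv2.MORPH_CLOSE,np.ones((3,3),np.uint8))
    cs=cv2.findContours(m,cv2.RETR_EXTERNAL,cv2.CHAIN_APPROX_NONE)[0]
    cs=[c for c in cs if cv2.contourArea(c)>80]
    P=np.vstack(cs)[:,0,:]
    W=np.array([pix2w(f,p,0.016)[:2] for p in P])
    return W
E
python3 - <<'E'
from h import *
for n in ["scene","side","wrist"]:
    f=np.load(f"pics/{n}0.npz")
    for c in ["red","blue"]:
        for b,s in blobs(mask(f,c)):
            print(n,c,b.round(1),s,pix2w(f,b,0.016).round(4))
    W=bar(f); r=cv2.minAreaRect((W*1000).astype(np.float32)); print(n,"bar",r, cv2.boxPoints(r).round(0).tolist())
E
```

```text
scene red [310.3 148.1] [306 144  10   9  78] [0.518  0.2056 0.016 ]
scene blue [495.5 138. ] [490 134  12  12  74] [0.7185 0.5109 0.016 ]
scene blue [183.5 205.2] [178 200  12  11 105] [ 0.4896 -0.0556  0.016 ]
scene blue [207.4 282.4] [201 276  13  14 149] [ 0.6308 -0.1035  0.016 ]
scene bar ((549.2177124023438, 53.655616760253906), (41.17290496826172, 205.3042449951172), 77.39546203613281) [[445.0, 56.0], [645.0, 11.0], [654.0, 51.0], [454.0, 96.0]]
side red [157.9 247.6] [151 241  14  14 151] [0.6563 0.1707 0.016 ]
side red [237.5 299.4] [230 292  16  16 205] [0.5133 0.2109 0.016 ]
side blue [256.1 157.7] [252 154  10   9  70] [ 0.6258 -0.098   0.016 ]
side blue [323.1 189.3] [318 184  11  11 101] [ 0.4845 -0.0496  0.016 ]
side bar ((569.2462768554688, 47.877262115478516), (55.341922760009766, 260.9982604980469), 76.33609008789062) [[436.0, 52.0], [690.0, -10.0], [703.0, 44.0], [449.0, 106.0]]
wrist red [290.9  11.8] [283   2  17  21 282] [0.6599 0.1676 0.016 ]
wrist blue [153.7 206.4] [146 201  13  14  76] [ 0.4925 -0.0513  0.016 ]
wrist blue [261.3 241.8] [255 235  14  14 154] [ 0.6292 -0.1004  0.016 ]
wrist bar ((572.7220458984375, 45.984596252441406), (45.46787643432617, 257.0016174316406), 76.3629379272461) [[442.0, 54.0], [692.0, -6.0], [703.0, 38.0], [453.0, 98.0]]
```

```bash
python3 - <<'E'
from h import *
f=np.load("pics/scene0.npz")
h=cv2.cvtColor(f["frame"],cv2.COLOR_BGR2HSV)
m=cv2.inRange(h,(0,130,60),(10,255,255))|cv2.inRange(h,(170,130,60),(180,255,255))
m[:190]=0;m[220:]=0;m[:,:340]=0;m[:,370:]=0
for b,s in blobs(m,10): print(b,s,pix2w(f,b,.016))
E
```

```text
[352.68518519 205.02777778] [347 200  12  11 108] [0.66161134 0.16552539 0.016     ]
```

Request:
servo_tool(plan=[{"gripper": 85, "translation": [0.4, -0.6, -0.52], "spin": 0}, {"gripper": 85, "translation": [0.4, -0.6, -0.52], "spin": 0}, {"gripper": 85, "translation": [0.4, -0.6, -0.52], "spin": 0}, {"gripper": 85, "translation": [0.3, 0, 0], "spin": -9.5}, {"gripper": 85, "translation": [0.3, 0, 0], "spin": -9.5}, {"gripper": 85, "translation": [0, 0, 0], "spin": -9.5}, {"gripper": 85, "translation": [0, 0, 0], "spin": -9.5}, {"gripper": 85, "translation": [0, 0, 0], "spin": -9.5}, {"gripper": 85, "translation": [0, 0, 0], "spin": -9.5}, {"gripper": 85, "translation": [0, 0, 0], "spin": -9.5}, {"gripper": 85, "translation": [0, 0, 0], "spin": -9.5}, {"gripper": 85, "translation": [0, 0, 0], "spin": 0}])

```text
clock: 1.65
eef_pos: [0.5709, 0.0466, 0.1771]
eef_rot: [[-0.0, 0.243, 0.97], [0.0, 0.97, -0.243], [-1.0, 0.0, -0.001]]
wrist_force: [-0.2, -0.3, -0.5]
grip_width: 0.998
```

```bash
python3 - <<'E'
from h import *
from cell import grab_frame
fs=[]
for n in ["side","wrist"]:
    f=grab_frame(n); fs.append(f["frame"])
    for c in ["red","blue"]:
        for b,s in blobs(mask(f,c)):
            print(n,c,b.round(1),s,pix2w(f,b,0.016).round(4))
    W=bar(f); r=cv2.minAreaRect((W*1000).astype(np.float32)); print(n,"bar",r)
    np.savez(f"pics/{n}1.npz",**f)
    cv2.imwrite(f"pics/{n}1.png",f["frame"])
cv2.imwrite("pics/b1.png",cv2.resize(np.hstack(fs),(800,300)))
E
```

```text
side red [157.9 247.6] [151 241  14  14 151] [0.6563 0.1707 0.016 ]
side red [237.4 299.4] [230 292  15  16 200] [0.5133 0.2111 0.016 ]
side blue [256.1 157.7] [252 154   9   9  70] [ 0.6258 -0.0977  0.016 ]
side blue [323.1 189.3] [318 184  11  11  99] [ 0.4845 -0.0496  0.016 ]
side bar ((569.2462768554688, 47.877262115478516), (55.341922760009766, 260.9982604980469), 76.33609008789062)
wrist red [406.3  81.1] [395  71  23  21 366] [0.5158 0.2077 0.016 ]
wrist red [384. 225.] [375 217  19  17 254] [0.6587 0.1672 0.016 ]
wrist blue [140.  119.8] [130 111  21  19 309] [ 0.4871 -0.053   0.016 ]
wrist bar ((571.5933227539062, 44.47764587402344), (48.896202087402344, 257.0772705078125), 76.58876037597656)
```

View pics/b1.png

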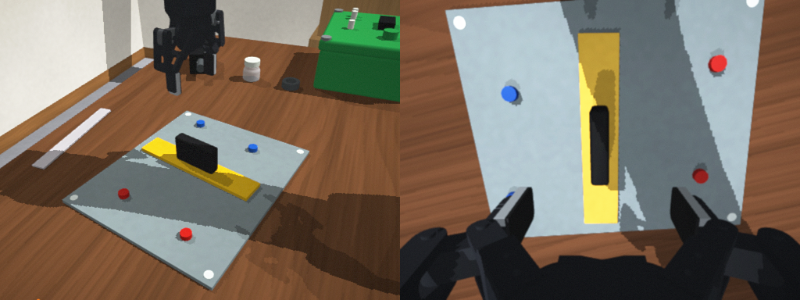

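The wrist view agrees with the averages: bar at (0.5716, 0.0445) and reds at (0.516, 0.208) and (0.659, 0.167), with the red line at −15.8°. The bar centre is at about (600,140) in the right half, between the open fingers. Next: descend and close.

Request:
servo_tool(plan=[{"gripper": 85, "translation": [0.8, -0.06, 0], "spin": -0.6}, {"gripper": 85, "translation": [0.9, 0, 0], "spin": 0}, {"gripper": 85, "translation": [0.9, 0, 0], "spin": 0}, {"gripper": 85, "translation": [0.9, 0, 0], "spin": 0}, {"gripper": 85, "translation": [0.8, 0, 0], "spin": 0}, {"gripper": 85, "translation": [0.65, 0, 0], "spin": 0}, {"gripper": 85, "translation": [0, 0, 0], "spin": 0}, {"gripper": 10, "translation": [0, 0, 0], "spin": 0}, {"gripper": 10, "translation": [0, 0, 0], "spin": 0}, {"gripper": 10, "translation": [0, 0, 0], "spin": 0}, {"gripper": 10, "translation": [0, 0, 0], "spin": 0}, {"gripper": 10, "translation": [0, 0, 0], "spin": 0}], grip_force=50)

```text
clock: 3.25
eef_pos: [0.5708, 0.0448, 0.0293]
eef_rot: [[0.001, 0.232, 0.973], [-0.0, 0.973, -0.232], [-1.0, -0.0, 0.001]]
wrist_force: [-1.4, -1.5, 6.5]
grip_width: 0.253
```

Request:
servo_tool(plan=[{"gripper": 10, "translation": [0, 0, 0], "spin": 1.2}, {"gripper": 10, "translation": [0, 0.1, 0], "spin": 1.1}, {"gripper": 10, "translation": [0, 0.35, -0.1], "spin": 0}, {"gripper": 10, "translation": [0, 0.4, -0.1], "spin": 0}, {"gripper": 10, "translation": [0, 0.4, -0.1], "spin": 0}, {"gripper": 10, "translation": [0, 0.4, -0.1], "spin": 0}, {"gripper": 10, "translation": [0, 0.4, -0.1], "spin": 0}, {"gripper": 10, "translation": [0, 0.4, -0.1], "spin": 0}, {"gripper": 10, "translation": [0, 0.4, -0.1], "spin": 0}, {"gripper": 10, "translation": [0, 0.3, 0], "spin": 0}, {"gripper": 10, "translation": [0, 0.15, 0], "spin": 0}, {"gripper": 10, "translation": [0, 0, 0], "spin": 0}])

```text
clock: 4.75
eef_pos: [0.5773, 0.1448, 0.0294]
eef_rot: [[0.0, 0.272, 0.962], [-0.002, 0.962, -0.272], [-1.0, -0.002, 0.001]]
wrist_force: [-2.8, -6.7, 9.7]
grip_width: 0.252
```

```bash
python3 - <<'E'
from h import *
from cell import grab_frame,robot
fs=[]
for n in ["side","wrist","scene"]:
    f=grab_frame(n); fs.append(f["frame"])
    for c in ["red"]:
        for b,s in blobs(mask(f,c)):
            print(n,c,b.round(1),s,pix2w(f,b,0.016).round(4))
    W=bar(f); r=cv2.minAreaRect((W*1000).astype(np.float32)); print(n,"bar",r)
    np.savez(f"pics/{n}2.npz",**f)
    cv2.imwrite(f"pics/{n}2.png",f["frame"])
cv2.imwrite("pics/b2.png",cv2.resize(np.hstack(fs[:2]),(800,300)))
E
```

```text
side red [157.9 247.6] [151 241  14  14 151] [0.6563 0.1707 0.016 ]
side red [237.5 299.4] [230 292  16  16 207] [0.5133 0.2109 0.016 ]
side bar ((576.0831298828125, 147.82237243652344), (53.60823440551758, 261.223388671875), 74.15605926513672)
wrist red [346.8  91.2] [ 326   71   42   41 1300] [0.5157 0.2084 0.016 ]
wrist bar ((552.0877685546875, 152.56849670410156), (49.09077835083008, 179.9160919189453), 74.1175765991211)
scene red [284.   61.4] [275  55  19  15 186] [0.2609 0.3645 0.016 ]
scene bar ((543.7532958984375, 134.9944610595703), (21.37999153137207, 191.45663452148438), 72.9522705078125)
```

View pics/side2.png

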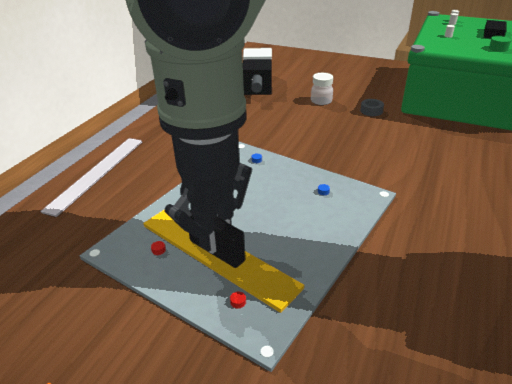

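View pics/wrist2.png

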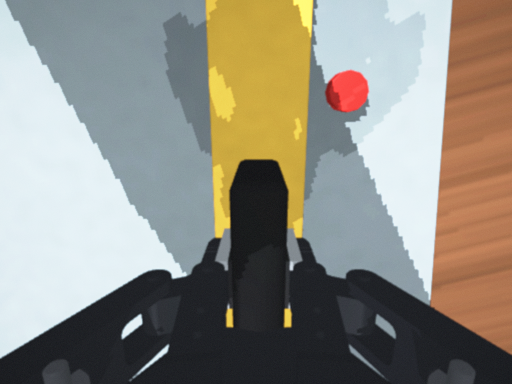

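Request:
servo_tool(plan=[{"gripper": 10, "translation": [0, 0.08, 0], "spin": 0}, {"gripper": 10, "translation": [0, 0.07, 0], "spin": 0}, {"gripper": 10, "translation": [0, 0.07, 0], "spin": 0}, {"gripper": 10, "translation": [0, 0, 0], "spin": 0}])

```text
clock: 5.4
eef_pos: [0.5791, 0.1505, 0.0294]
eef_rot: [[0.0, 0.272, 0.962], [-0.002, 0.962, -0.272], [-1.0, -0.002, 0.001]]
wrist_force: [-2.1, -9.2, 11.8]
grip_width: 0.252
```

Request:
servo_tool(plan=[{"gripper": 10, "translation": [0, 0.03, 0], "spin": 0}, {"gripper": 10, "translation": [0, 0, 0], "spin": 0}])

```text
clock: 5.65
eef_pos: [0.5792, 0.1509, 0.0294]
eef_rot: [[-0.0, 0.272, 0.962], [-0.003, 0.962, -0.272], [-1.0, -0.003, 0.0]]
wrist_force: [-4.2, -11.6, 14.4]
grip_width: 0.251
```

Request:
servo_tool(plan=[{"gripper": 10, "translation": [0, 0.03, 0], "spin": 0}, {"gripper": 10, "translation": [0, 0, 0], "spin": 0}])

```text
clock: 5.9
eef_pos: [0.5795, 0.1519, 0.0294]
eef_rot: [[-0.0, 0.272, 0.962], [-0.003, 0.962, -0.272], [-1.0, -0.003, 0.001]]
wrist_force: [-2.6, -11.1, 12.5]
grip_width: 0.252
```

Request:
servo_tool(plan=[{"gripper": 10, "translation": [0, 0.03, 0], "spin": 0}, {"gripper": 10, "translation": [0, 0, 0], "spin": 0}])

```text
clock: 6.15
eef_pos: [0.5798, 0.1527, 0.0294]
eef_rot: [[-0.0, 0.272, 0.962], [-0.003, 0.962, -0.272], [-1.0, -0.003, 0.001]]
wrist_force: [-3.3, -12.5, 12.9]
grip_width: 0.251
```

Request:
servo_tool(plan=[{"gripper": 10, "translation": [0, 0.03, 0], "spin": 0}, {"gripper": 10, "translation": [0, 0, 0], "spin": 0}])

```text
clock: 6.4
eef_pos: [0.58, 0.1536, 0.0294]
eef_rot: [[-0.0, 0.272, 0.962], [-0.003, 0.962, -0.272], [-1.0, -0.003, 0.001]]
wrist_force: [-3.4, -10.7, 13.0]
grip_width: 0.25
```

```bash
python3 - <<'E'
from h import *
from cell import grab_frame,robot
for n in ["side","wrist"]:
    f=grab_frame(n)
    W=bar(f); r=cv2.minAreaRect((W*1000).astype(np.float32)); print(n,"bar",r)
    im=f["frame"]
    im=im[190:340,110:330] if n=="side" else im[:250]
    cv2.imwrite(f"pics/{n}3.png",cv2.resize(im,None,fx=3 if n=="side" else 1.5,fy=3 if n=="side" else 1.5))
E
```

```text
side bar ((578.6571655273438, 156.47506713867188), (53.540679931640625, 260.9954833984375), 74.15691375732422)
wrist bar ((554.826904296875, 161.38299560546875), (49.1378173828125, 179.91156005859375), 74.16860961914062)
```

View pics/side3.png

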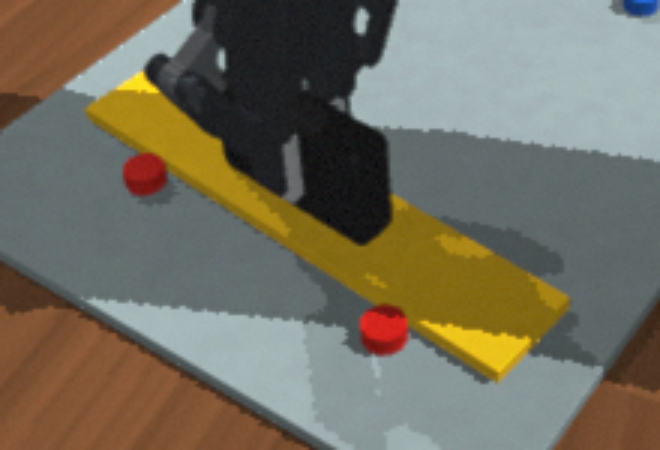

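View pics/wrist3.png

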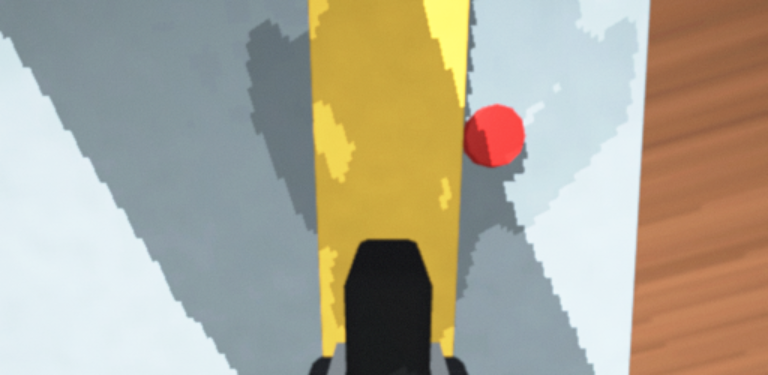

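Request:
servo_tool(plan=[{"gripper": 10, "translation": [0, 0.03, 0], "spin": 0}, {"gripper": 10, "translation": [0, 0, 0], "spin": 0}])

```text
clock: 6.75
eef_pos: [0.5802, 0.154, 0.0295]
eef_rot: [[-0.0, 0.273, 0.962], [-0.003, 0.962, -0.273], [-1.0, -0.003, 0.0]]
wrist_force: [-4.4, -14.7, 15.4]
grip_width: 0.255
```

Request:
servo_tool(plan=[{"gripper": 10, "translation": [0, 0.03, 0], "spin": 0}, {"gripper": 10, "translation": [0, 0, 0], "spin": 0}])

```text
clock: 7.0
eef_pos: [0.5802, 0.154, 0.0295]
eef_rot: [[-0.001, 0.273, 0.962], [-0.005, 0.962, -0.273], [-1.0, -0.005, 0.0]]
wrist_force: [-7.4, -17.7, 19.9]
grip_width: 0.251
```

Contact: the TCP stopped advancing and the force rose. Now back off slightly, release and retreat.

Request:
servo_tool(plan=[{"gripper": 10, "translation": [0, -0.04, 0], "spin": 0}, {"gripper": 10, "translation": [0, 0, 0], "spin": 0}, {"gripper": 60, "translation": [0, 0, 0], "spin": 0}, {"gripper": 60, "translation": [0, 0, 0], "spin": 0}, {"gripper": 60, "translation": [0, 0, 0], "spin": 0}, {"gripper": 60, "translation": [0, 0, 0], "spin": 0}, {"gripper": 60, "translation": [-0.5, 0, 0], "spin": 0}, {"gripper": 60, "translation": [-0.9, 0, 0], "spin": 0}, {"gripper": 60, "translation": [-0.9, 0, 0], "spin": 0}, {"gripper": 60, "translation": [-0.9, 0, 0], "spin": 0}, {"gripper": 60, "translation": [-0.9, 0, 0], "spin": 0}, {"gripper": 60, "translation": [-0.9, 0, 0], "spin": 0}])

```text
clock: 8.5
eef_pos: [0.58, 0.1565, 0.1808]
eef_rot: [[0.001, 0.271, 0.963], [0.0, 0.963, -0.271], [-1.0, 0.0, 0.001]]
wrist_force: [-0.5, -0.5, -0.4]
grip_width: 0.703
```

Request:
servo_tool(plan=[{"gripper": 60, "translation": [-0.5, -0.9, 0], "spin": 0}, {"gripper": 60, "translation": [0, -0.9, 0], "spin": 0}, {"gripper": 60, "translation": [0, 0, 0], "spin": 0}])

```text
clock: 8.88
eef_pos: [0.5653, 0.1024, 0.195]
eef_rot: [[0.001, 0.273, 0.962], [-0.001, 0.962, -0.273], [-1.0, -0.001, 0.001]]
wrist_force: [0.3, -0.0, -0.2]
grip_width: 0.702
```

```bash
python3 - <<'E'
from h import *
from cell import grab_frame,robot
for n in ["side","wrist"]:
    f=grab_frame(n)
    rs=[]
    for b,s in blobs(mask(f,"red")):
        rs.append(pix2w(f,b,0.016)[:2]); print(n,b.round(1),rs[-1].round(4))
    W=bar(f); r=cv2.minAreaRect((W*1000).astype(np.float32)); print(n,"bar",r)
    a=np.radians(r[2]); nn=np.array([np.cos(a),np.sin(a)]);c=np.array(r[0])/1000
    for q in rs: print("  y",nn@(q-c),"x",np.array([nn[1],-nn[0]])@(q-c))
    im=f["frame"]
    cv2.imwrite(f"pics/{n}4.png",cv2.resize(im[190:340,110:330],None,fx=3,fy=3) if n=="side" else im)
E
```

```text
side [157.8 247.7] [0.6562 0.1708]
side [237.6 299.4] [0.5131 0.211 ]
side bar ((578.8470458984375, 156.843017578125), (53.407649993896484, 261.16119384765625), 74.24490356445312)
  y 0.0344371514135835 x 0.07070853518382682
  y 0.034250362596041944 x -0.0780041364289645
wrist [342.3  99.7] [0.5159 0.2086]
wrist [333.5 229.7] [0.6558 0.1703]
wrist bar ((581.4487915039062, 154.14093017578125), (49.5490837097168, 256.8584289550781), 74.24805450439453)
  y 0.03460577058025079 x -0.07786305157040745
  y 0.03571147690561437 x 0.06719408165569823
```

View pics/side4.png

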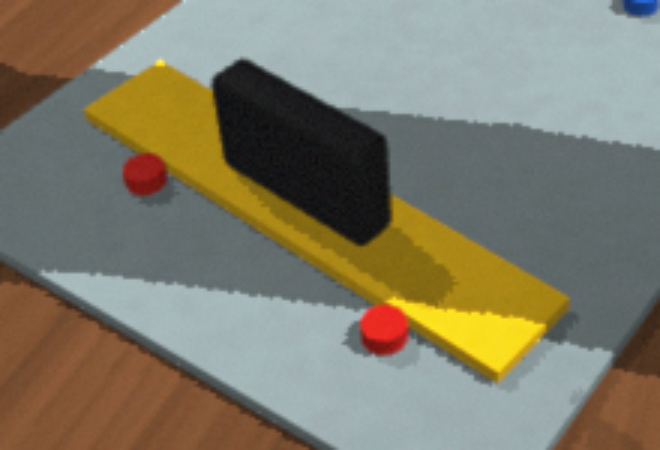

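View pics/wrist4.png

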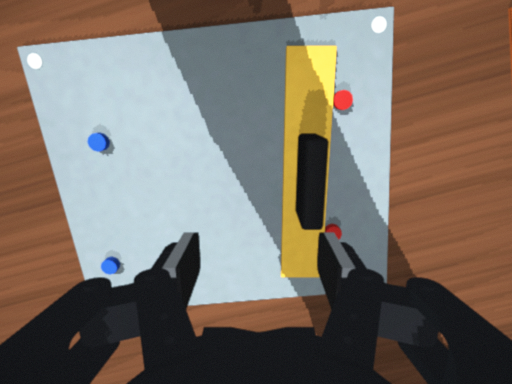

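Both views show the bar flat, released, and against both red pegs. In the wrist view the pegs are at (342,100) and (333,230), with measured y of 34–36 mm where contact is 35. The gripper is clear.

```bash
python3 -c "
from cell import ticket; print(ticket.hand_in())"
```

```text
the job is handed in; nothing more can be done
None
```

I gripped the straightedge by its handle and slid it about 110 mm across the plate with a small turn. I kept pushing until it stopped against the red stops and the force rose to about 19 N sideways. Then I eased off, released it and moved the gripper clear, handing in at about 9 s.

**Last checks:**
- **Contact:** both red stops sit 34–36 mm across from the bar's centre line in both the side and wrist views (35 mm is touching).
- **Within the length:** they are about −78 and +70 mm along the bar, so within its ±130 mm.
- **Flat and clear:** the bar lies flat with the gripper well above it, and the wrist force is about 0.

**Disagreements:** the cameras differed by 2–4 mm in absolute positions. In the last wrist view a finger partly covered one red stop, so its along-bar reading there is slightly off (67 mm against 71 mm in the side view).

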